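Open the gas filter and stow its screw lid

TASK

Open the gas filter of the metal printing machine: unscrew its lid anticlockwise until the thread lets go, without forcing it, lift it off and set it down flat on the bench, letting go of it. Then take the lid by one of its ears and slide it, grip side up, over the front lip into the tray under the keyboard shelf, so that its round body is under the shelf, and let go. Leave the printed part, the brush, the jar and the mouse where they are.

Things in the scene. Friction and masses are not known exactly. Their poses are not given: they have to be found in the camera images.
- lid_mid (a point): The filter's round black plastic screw lid, about 0.15 to 0.3 kg, on the housing at the start. The point lies on its axis, half-way up: 22 mm above the lower edge of its skirt, 22 mm below the top of its bar grip. z is its axis, up; x runs along the bar and both ears. Skirt and top form a round body 75 mm in diameter and 24 mm high, open below.
- lid_grip (a point): Middle of the lid's bar grip, on the lid's axis, 34 mm above its lower edge; same axes as the lid. The bar runs straight along x: 52 mm long, 12 mm thick, standing from 24 to 44 mm above the lower edge, on the flat top of the lid.
- lid_ear (a point): Middle of one of the lid's two like ears, 62 mm along +x from the lid's axis, 16 mm above its lower edge; the other ear is opposite, along -x. Each ear is 16 mm wide (30 mm at its root, within 46 mm of the axis), reaches 76 mm from the axis and is 12 mm thick, from 10 to 22 mm above the lower edge.
- neck_top (a point): Centre of the top rim of the filter housing's threaded neck, 115 mm above the bench; z up. Right-hand thread: anticlockwise from above raises the lid 9 mm a turn, easily, with 1 mm of play; it comes free after 1.2 to 1.4 turns and holds if pulled before. Past 1.7 turns it drops 4.5 mm, loose. Screwed home, the lid's centre is 2.5 mm above this point; raised 20 mm from home it clears the neck.
- housing_foot (a point): Filter housing, fixed: centre of its foot, at bench height. A round aluminium bowl 84 mm in diameter and 88 mm high on a foot 112 mm in diameter, with the neck (54 mm in diameter, 63 mm over the thread) on top. A pipe on either side (along its y) reaches 106 mm from the axis, below 60 mm.
- tray_front (a point): Tray under the keyboard shelf (bare grey steel, fixed): middle of its front edge, on the level of its floor, 3 mm above the bench. x points level into the tray, y along the front edge, z up. 300 mm wide (294 inside), 170 mm deep, open in front and behind. At the front edge a lip 3 mm thick stands 5 mm above the floor.
- shelf_roof (a point): The roof over the tray: middle of its front edge, at its upper face, 65 mm above the bench; axes as the tray's. A 3 mm sheet, so its underside is 59 mm above the tray's floor. It is as wide and deep as the tray. A keyboard lies on it from 57 mm behind the front edge on, 16 mm high, fixed.
- printed_part: Bystander: a square steel build plate 85 mm wide and 15 mm thick with a small metal printed part on it, 45 mm high in all, 0.9 kg; origin at the centre of its underside.
- brush_grip (a point): Bystander: a brush 180 mm long, lying on the bench; a point in its handle.
- sample_jar: Bystander: a clear jar with white lid, 52 mm in diameter and 75 mm tall; origin at the centre of its underside.
- mouse: Bystander: a black computer mouse, 105 x 60 x 28 mm; origin at the centre of its underside.
There are look-alikes about, which are no part of the job. Leave any pink or purple look-alike of the part that bears lid_mid alone.

How it is judged (in metres and radians):
On the way, in this order (a step that is already met when the one before it is completed fails the run):
1. the lid has been unscrewed and lifted clear of the neck, upright (z of lid_mid in the frame of neck_top above 0.03 m and angle between lid_mid's own z axis and vertical below 0.35 rad), for 0.1 s.
2. the lid lies flat on the bench, outside the tray, at rest and let go (height (world z) of lid_mid below 0.028 m and angle between lid_mid's own z axis and vertical below 0.08 rad and contact force between lid and the fingers below 0.1 N and linear speed of lid below 0.02 m/s and (x of lid_mid in the frame of tray_front below -0.02 m or y of lid_mid in the frame of tray_front above 0.17 m or y of lid_mid in the frame of tray_front below -0.17 m)), for 0.15 s.
At the end, for the whole second after the job is handed in: The lid lies flat on the tray's floor (within 4 mm in height and 0.06 rad), grip side up, at rest and let go, its axis 30 to 140 mm behind the tray's front edge and within 120 mm of the tray's middle, so that its round body is under the shelf (x of lid_mid in the frame of tray_front between 0.03 and 0.14 m and y of lid_mid in the frame of tray_front between -0.12 and 0.12 m and z of lid_mid in the frame of tray_front between 0.018 and 0.026 m and angle between lid_mid's own z axis and vertical below 0.06 rad and linear speed of lid below 0.01 m/s); the robot touches nothing.
It fails at once if the lid was forced against its thread (over 90 N) (contact force between lid and housing above 90 N).
It fails at once if a bystander was moved more than 25 mm (distance of any of printed_part, brush_grip, sample_jar, mouse from where it was at the start of the episode above 0.025 m).
It also fails if it takes over 72 s, if anything falls off the work surface, if the arm or the gripper's body presses on something with over 40 N, if the wrist force passes 120 N, or if a joint passes its speed limit or range.

ROBOT

A 6-joint arm with a two-finger parallel gripper is mounted at the origin on the work surface. World frame = base frame: x ahead of the robot, y to its left, z up, the work surface at z = 0. Lengths are in mm, angles in rad, forces in N, time in s.
With the tool pointing down it reaches from about 325 to 775 mm from the base axis. Payload 9.3 kg.
Tool frame: the origin (TCP) lies between the finger pads; the fingertips stand 8 mm ahead of it and the grasp point (between the pads) lies 11 mm behind it; z points along the fingers, y is the direction in which the jaws open and shut (so a half turn about z gives the same grasp; the last joint's range is limited). The gripper opens to 85 mm and grips with 20 to 120 N. Pads are 22 mm wide; open, the fingers measure 114 mm over their backs; the gripper's body (76 mm by 85 mm) begins 54 mm behind the grasp point. The pads swing forward as they close: fully open they stand 13 mm farther back than shut.
Start: joints at [0.988, 0.259, 0.021, 1.334, 0, 1.418], TCP at [229.18, 499.973, 239.279] pointing down, gripper open.
Joint ranges: [-3.04, 3.04], [-0.91, 1.82], [-1.04, 1.36], [-1.92, 1.95], [-1.52, 1.45], [-3.14, 3.14]. Speed limits (rad/s): [2.22, 2.22, 2.79, 3.14, 3.14, 3.14].

INTERFACE

Orientations are given as a unit quaternion [w, x, y, z].
In Python, from rig import status, grab_frame, close_job gives the robot as it stands. The module is installed in compiled form; this text tells all that it offers.
- The arm moves only by the tool drive_tool, never from a script. Its argument "increments" is a list that holds one entry, the list of rows, each a list of 4 numbers: the shift along the tool's x, y, z in mm, then the turn about the tool's z in units of 6 degrees (1.0 is 6 degrees). A call has 1 to 12 rows; each row is the pose to reach, as a shift and turn from the pose commanded when the call began, along the tool's axes at that moment; what a row does not reach only later rows make up. A row lasts 1/10 s, in which the tool goes at most 50 mm and 8.59 degrees, less where a joint would pass 70% of its speed; a pose out of reach is approached as far as the arm can. A call with a gripper value outside its range is refused whole. "gripper" is the closure in counts, from 0 (fully open) to 255 (shut), set as the call begins (left out, the last holds). The fingers move at their own pace and stop on an object; the grip force is fixed at half the most. Time passes only in rows, so rows that repeat a pose let the fingers close. It gives the time, the measured TCP pose, the force and the opening at its end, in the units of the state.
- status.observe(): the state, without advancing time (a new reading comes with each control period).
- grab_frame(name): name is "side" or "top" or "wrist"; returns a dict with "image" (420x560x3 uint8, red, green, blue), "z_map" (420x560 float32, mm along the optical axis (not along the pixel's ray), 0 where there is no reading), "K" (3x3 intrinsics, pixels), "world_from_camera" (4x4, takes a point from camera to world coordinates); the wrist camera has in their place "hand_eye" (4x4, takes a point from camera to tool coordinates, whose origin is the TCP and whose axes are the flange's). Camera axes: x right, y down, z forward; pixel columns grow to the right and rows downward; lengths in mm; the calibration is good to about 2 mm. A picture is of the moment at which its call begins: read the wrist's pose just before it.
- close_job(): hands the job in, once; it reports no verdict.
The state is a dict: "t": time; "joint_positions": joint angles; "joint_vel": joint speeds; "tau": joint torques, N m; "ee_pos": TCP position; "eef_rot": TCP orientation; "contact_force": force on the tool from outside, world axes, zero at the start; "moment": the same for the moment, N m; "gripper_width": opening from 0.0 (shut) to 1.0 (fully open).
Only numpy, scipy, OpenCV 4.12 (cv2) and the standard library are available. Lean on these libraries where they do the work, as an engineer would, in place of code of your own. Each camera call takes 0.05 s, during which the arm holds its last target. There are 200 camera calls.

## Working session

There is one attempt and no reset: what is moved stays moved. The work goes in short steps, Python scripts to look and compute and a tool call to move; the robot and the scene stay as the last step left them, time stands still between calls to the robot, and variables do not carry over. Pictures are saved under pics/ and viewed, about 8 in all and at most 12, crops included, and the job is handed in when it is done.

Besides the shell and the picture viewer there is one more tool, called as a command line: name --argument value ..., lists and objects as JSON in quotes. drive_tool: Moves the arm, as the interface text tells. Its arguments: {"type":"object","properties":{"increments":{"type":"array"},"gripper":{"type":"number"}},"required":["increments"]}

```bash
mkdir -p pics; cat > h.py <<'E'
import numpy as np, cv2
from rig import status, grab_frame
from scipy.spatial.transform import Rotation as R
def pose():
    s=status.observe(); q=s["eef_rot"]; T=np.eye(4)
    T[:3,:3]=R.from_quat([q[1],q[2],q[3],q[0]]).as_matrix(); T[:3,3]=s["ee_pos"]; return T,s
def cloud(name):
    T,s=pose(); f=grab_frame(name)
    W=f["world_from_camera"] if "world_from_camera" in f else T@f["hand_eye"]
    z=f["z_map"]; v,u=np.mgrid[:z.shape[0],:z.shape[1]]; K=f["K"]
    P=np.stack([(u-K[0,2])/K[0,0]*z,(v-K[1,2])/K[1,1]*z,z],-1)@W[:3,:3].T+W[:3,3]
    P[z==0]=np.nan
    return f["image"],P
def save(n,im): cv2.imwrite("pics/"+n,im[...,::-1])
E
python3 - <<'E'
from h import *
for n in("top","side"):
    im,P=cloud(n); np.save(n+"P.npy",P); np.save(n+"I.npy",im); save(n+".png",im)
T,s=pose(); print(s); print(T)
E
```

```text
{'t': 0.1, 'joint_positions': array([ 9.88395751e-01,  2.59137831e-01,  2.08181053e-02,  1.33370833e+00,
       -5.54796994e-07,  1.41815163e+00]), 'joint_vel': array([ 0.00095167, -0.0021759 ,  0.00275616, -0.00055434, -0.00196532,
       -0.00050385]), 'tau': array([ 4.57076661e-03, -5.56695557e+01,  3.45068192e+01,  1.16730086e-02,
       -2.33304054e-04, -8.47678194e-06]), 'ee_pos': array([229.04248384, 499.76051549, 238.71787568]), 'eef_rot': array([-2.21023449e-04,  2.13228137e-01,  9.77002243e-01, -5.74835310e-04]), 'contact_force': array([ 1.30368672, -0.76897939,  0.14938129]), 'moment': array([-0.01457806,  0.00419768, -0.01988125]), 'gripper_width': 1.004017435224256}
[[-9.09067425e-01  4.16648483e-01 -6.77022936e-04  2.29042484e+02]
 [ 4.16648991e-01  9.09066862e-01 -1.02897394e-03  4.99760515e+02]
 [ 1.86738686e-04 -1.21748761e-03 -9.99999241e-01  2.38717876e+02]
 [ 0.00000000e+00  0.00000000e+00  0.00000000e+00  1.00000000e+00]]
```

View pics/top.png

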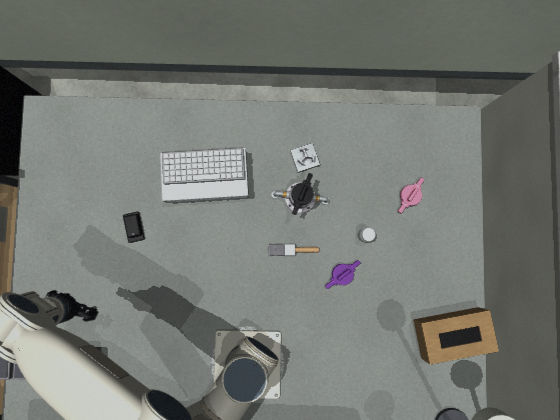

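View pics/side.png

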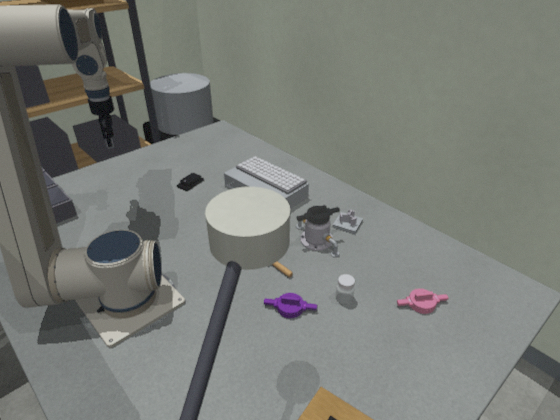

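```bash
python3 - <<'E'
from h import *
P=np.load("topP.npy"); I=np.load("topI.npy")
def q(n,u,v): print(n,np.round(P[v,u]))
for n,u,v in [("brush bristle",272,250),("brush end",318,250),("jar",368,235),("plate",305,157),("mouse",134,227),("shelfFL",165,197),("shelfFR",245,195),("shelfBR",246,152),("kbd",205,165),("pipeL",277,194),("pipeR",326,201)]: q(n,u,v)
sub=P[160:230,265:340]; z=sub[...,2]
for lo,hi in((128,160),(120,128),(100,120)):
    m=(z>lo)&(z<hi); X=sub[m]
    if len(X)>3:
        print(lo,hi,len(X),X.mean(0),z[m].min(),z[m].max())
        r=cv2.minAreaRect(X[:,:2].astype(np.float32)); print(r)
sub=P[140:215,150:260]; m=(sub[...,2]>58)&(sub[...,2]<72); X=sub[m]
print("roof",len(X),cv2.boxPoints(cv2.minAreaRect(X[:,:2].astype(np.float32))),X[:,2].mean())
sm=cv2.resize(I[120:280,100:400],None,fx=2.6,fy=2.6,interpolation=cv2.INTER_CUBIC); save("c.png",sm)
Ps=np.load("sideP.npy"); sub=Ps[200:230,295:345];z=sub[...,2]
for lo,hi in((128,160),(100,122)):
    m=(z>lo)&(z<hi); X=sub[m]; print(lo,len(X),X.mean(0),cv2.minAreaRect(X[:,:2].astype(np.float32)))
E
```

```text
brush bristle [398. -79.  23.]
brush end [ 401. -243.   23.]
jar [ 456. -409.   81.]
plate [ 734. -191.   36.]
mouse [471. 414.  25.]
shelfFL [576. 299.  64.]
shelfFR [588.  20.  65.]
shelfBR [756.  23.  -3.]
kbd [689. 161.  81.]
pipeL [596. -93.  47.]
pipeR [ 575. -267.   43.]
128 160 56 [ 591.84976191 -177.25487192  136.83188677] 128.229213817433 145.08147555946516
((592.1582641601562, -177.34954833984375), (15.037742614746094, 49.94282531738281), 60.703060150146484)
120 128 90 [ 585.90502294 -175.02739285  122.02321219] 120.01487307116986 127.6210707234161
((591.6702270507812, -176.9808349609375), (69.33198547363281, 130.5960693359375), 46.00261688232422)
100 120 374 [ 591.68871615 -176.92408129  115.6926128 ] 100.88441124871179 119.98920847745512
((591.707763671875, -176.38449096679688), (137.54385375976562, 74.9131851196289), 3.3822720050811768)
roof 1648 [[563.00494  309.21384 ]
 [587.59      10.065813]
 [757.7314    24.048615]
 [733.1463   323.19662 ]] 64.9383319652449
128 74 [ 591.38718707 -181.34551972  135.21356071] ((593.08984375, -181.267578125), (17.087757110595703, 52.95571517944336), 67.11627197265625)
100 373 [ 584.61206744 -187.88589824  115.11888005] ((592.7659912109375, -180.79188537597656), (139.62327575683594, 73.92684173583984), 0.7353196740150452)
```

View pics/c.png

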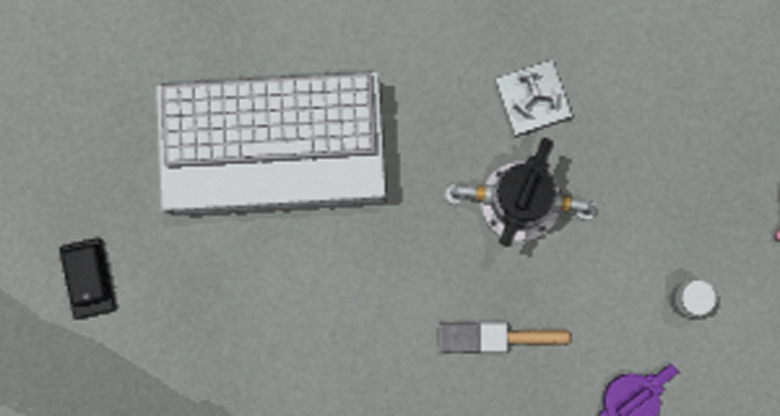

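drive_tool --increments '[[[-30, -23, 0, 0], [-65, -50, 0, 0], [-102, -78, 0, 0], [-140, -106, 0, 0], [-178, -135, 0, 0], [-216, -164, 0, 0], [-254, -193, 0, 0], [-292, -222, 0, 0], [-330, -251, 0, 0], [-368, -280, 0, 0], [-406, -308, 0, 0], [-440, -334, 0, 0]]]' --gripper 0

```text
t: 1.3
ee_pos: [490.6, 10.8, 239.1]
eef_rot: [-0.0, 0.214, 0.977, -0.0]
contact_force: [0.8, 0.8, 0.1]
gripper_width: 0.999
```

drive_tool --increments '[[[-38, -29, 0, 0], [-76, -58, 0, 0], [-114, -87, 0, 0], [-145, -110, 0, 0], [-165, -125, 0, 0], [-172, -130, 0, 0], [-172, -130, 0, 0], [-172, -130, 0, 0]]]'

```text
t: 2.1
ee_pos: [591.7, -175.9, 239.1]
eef_rot: [-0.0, 0.213, 0.977, 0.0]
contact_force: [0.1, -0.1, 0.2]
gripper_width: 0.999
```

```bash
python3 - <<'E'
from h import *
T,s=pose(); print(T.round(3),s["joint_positions"],s["t"],s["contact_force"])
im,P=cloud("wrist"); np.save("wP.npy",P); save("w1.png",im)
print(grab_frame("wrist")["hand_eye"].round(2))
z=P[...,2]
near=np.hypot(P[...,0]-592,P[...,1]+178)<90
for lo,hi in((132,160),(110,130),(113,132)):
    X=P[(z>lo)&(z<hi)&near]; print(lo,len(X),np.percentile(X[:,2],[5,50,95]),cv2.minAreaRect(X[:,:2].astype(np.float32)))
E
```

```text
[[-9.09000e-01  4.16000e-01 -1.00000e-03  5.91723e+02]
 [ 4.16000e-01  9.09000e-01  1.00000e-03 -1.75925e+02]
 [ 1.00000e-03  0.00000e+00 -1.00000e+00  2.39132e+02]
 [ 0.00000e+00  0.00000e+00  0.00000e+00  1.00000e+00]] [-4.24931880e-01  3.76452107e-01  1.93314921e-01  1.38847335e+00
  2.20760547e-04  4.47518909e-03] 2.1 [ 0.05247469 -0.14300013  0.21455201]
[[  -0.     -0.96   -0.28   71.03]
 [   1.     -0.      0.      0.61]
 [  -0.     -0.28    0.96 -132.64]
 [   0.      0.      0.      1.  ]]
132 1100 [134.93342927 137.13541722 138.38109357] ((594.2045288085938, -176.41419982910156), (11.977324485778809, 51.39120864868164), 68.01713562011719)
110 8116 [114.18256119 117.12372619 118.52326838] ((594.004638671875, -176.4368133544922), (140.71656799316406, 76.42381286621094), 3.370131015777588)
113 7988 [114.45056541 117.1496505  118.53854739] ((594.2266235351562, -176.96734619140625), (140.9570770263672, 75.38078308105469), 2.7045226097106934)
```

View pics/w1.png

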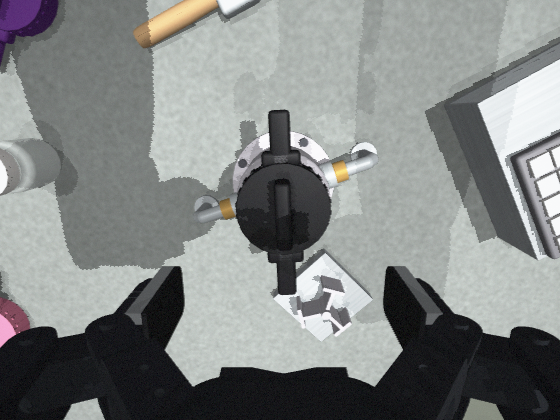

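drive_tool --increments '[[[-1, 0, 20, -0.4], [-2, 0, 50, -0.4], [-2, 0, 80, -0.4], [-2, 0, 100, -0.4], [-2, 0, 108, -0.4], [-2, 0, 108, -0.4], [-2, 0, 108, -0.4]]]'

```text
t: 2.9
ee_pos: [594.4, -177.4, 132.6]
eef_rot: [0.001, 0.192, 0.981, -0.0]
contact_force: [0.5, -0.1, -0.2]
gripper_width: 0.996
```

drive_tool --increments '[[[0, 0, 0, 0], [0, 0, 0, 0], [0, 0, 0, 0], [0, 0, 0, 0], [0, 0, 0, 0], [0, 0, 0, 0], [0, 0, 0, 0], [0, 0, 0, 0]]]' --gripper 255

```text
t: 3.7
ee_pos: [594.1, -177.8, 131.6]
eef_rot: [0.0, 0.193, 0.981, -0.0]
contact_force: [-0.7, -0.4, 4.1]
gripper_width: 0.123
```

drive_tool --increments '[[[0, 0, -0.1, -0.7], [0, 0, -0.3, -2], [0, 0, -0.5, -3.4], [0, 0, -0.7, -4.8], [0, 0, -0.9, -6.2], [0, 0, -1.1, -7.6], [0, 0, -1.3, -9], [0, 0, -1.6, -10.4], [0, 0, -1.8, -11.8], [0, 0, -2.0, -13.2], [0, 0, -2.2, -14.4], [0, 0, -2.2, -14.4]]]'

```text
t: 4.9
ee_pos: [593.7, -177.6, 132.8]
eef_rot: [-0.0, -0.532, 0.847, 0.001]
contact_force: [0.2, -0.6, -2.9]
gripper_width: 0.121
```

drive_tool --increments '[[[0, 0, -0.1, -0.7], [0, 0, -0.3, -2], [0, 0, -0.5, -3.4], [0, 0, -0.7, -4.8], [0, 0, -0.9, -6.2], [0, 0, -1.1, -7.6], [0, 0, -1.3, -9], [0, 0, -1.6, -10.4], [0, 0, -1.8, -11.8], [0, 0, -2.0, -13.2], [0, 0, -2.2, -14.6], [0, 0, -2.2, -14.6]]]'

```text
t: 6.1
ee_pos: [593.8, -177.6, 135.3]
eef_rot: [-0.0, 0.97, -0.244, -0.0]
contact_force: [0.6, -0.0, -2.0]
gripper_width: 0.127
```

drive_tool --increments '[[[0, 0, 0, 0], [0, 0, 0, 0], [0, 0, 0, 0], [0, 0, 0, 0], [0, 0, -8, 0], [0, 0, -12, 0]]]' --gripper 150

```text
t: 6.7
ee_pos: [594.2, -177.8, 148.7]
eef_rot: [0.0, 0.97, -0.244, 0.0]
contact_force: [0.7, 0.6, -0.1]
gripper_width: 0.411
```

```bash
python3 - <<'E'
from h import *
T,s=pose(); print(T.round(3),s["joint_positions"],s["t"],s["contact_force"],s["gripper_width"])
im,P=cloud("wrist"); z=P[...,2]
near=np.hypot(P[...,0]-592,P[...,1]+178)<90
im2,P2=cloud("top")
for lo,hi in((130,160),(110,128)):
    X=P[(z>lo)&(z<hi)&near]; print(lo,len(X),np.percentile(X[:,2],[5,50,95]),cv2.minAreaRect(X[:,:2].astype(np.float32)))
save("w2.png",im)
E
```

```text
[[ 8.81000e-01 -4.73000e-01  1.00000e-03  5.94232e+02]
 [-4.73000e-01 -8.81000e-01 -0.00000e+00 -1.77789e+02]
 [ 1.00000e-03 -0.00000e+00 -1.00000e+00  1.48684e+02]
 [ 0.00000e+00  0.00000e+00  0.00000e+00  1.00000e+00]] [-4.25916663e-01  4.13842024e-01  2.01149324e-02  1.17621439e+00
  1.63755360e-05 -3.07434720e+00] 6.7 [ 0.65337119  0.60499365 -0.10778044] 0.4112043617499871
130 4221 [138.08477305 140.93723525 158.05758634] ((598.166259765625, -178.24356079101562), (48.604679107666016, 47.955909729003906), 18.750865936279297)
110 15555 [117.27372892 120.30410976 121.61645926] ((594.375244140625, -177.67007446289062), (75.18512725830078, 140.88694763183594), 85.56463623046875)
```

View pics/w2.png

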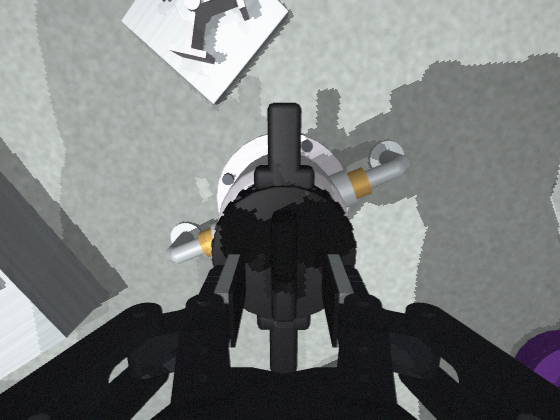

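drive_tool --increments '[[[0, 0, -12, 0], [0, 0, -18, 0.8], [0, 0, -18, 2.2], [0, 0, -18, 3.6], [0, 0, -18, 5], [0, 0, -18, 6.4], [0, 0, -18, 7.8], [0, 0, -18, 9.2], [0, 0, -18, 10.6], [0, 0, -18, 12], [0, 0, -18, 13.4], [0, 0, -18, 14.8]]]'

```text
t: 8.0
ee_pos: [594.1, -177.7, 166.5]
eef_rot: [0.0, -0.52, 0.854, -0.0]
contact_force: [-0.4, -0.1, 0.3]
gripper_width: 0.414
```

drive_tool --increments '[[[0, 0, 0, 1.4], [0, 0, 0, 2.8], [0, 0, 0, 4.2], [0, 0, 0, 5.6], [0, 0, 0, 7], [0, 0, 0, 8.4], [0, 0, 0, 9.8], [0, 0, 0, 11.2], [0, 0, 0, 12.6], [0, 0, 0, 14], [0, 0, 0, 15.2], [0, 0, 0, 15.2]]]'

```text
t: 9.2
ee_pos: [594.1, -177.7, 166.4]
eef_rot: [0.0, 0.245, 0.97, -0.0]
contact_force: [-0.4, 0.2, -0.2]
gripper_width: 0.413
```

drive_tool --increments '[[[0, 0, 10, 0], [0, 0, 22, 0], [0, 0, 30, 0], [0, 0, 31, 0], [0, 0, 31, 0]]]'

```text
t: 9.7
ee_pos: [593.8, -177.6, 134.1]
eef_rot: [-0.001, 0.244, 0.97, 0.0]
contact_force: [0.5, 0.1, 0.3]
gripper_width: 0.413
```

drive_tool --increments '[[[0, 0, 0, 0], [0, 0, 0, 0], [0, 0, 0, 0], [0, 0, 0, 0], [0, 0, 0, 0], [0, 0, 0, 0]]]' --gripper 255

```text
t: 10.3
ee_pos: [594.2, -177.8, 135.2]
eef_rot: [0.0, 0.244, 0.97, -0.0]
contact_force: [-0.6, -0.7, 4.1]
gripper_width: 0.121
```

drive_tool --increments '[[[0, 0, -0.1, -0.7], [0, 0, -0.3, -2], [0, 0, -0.5, -3.4], [0, 0, -0.7, -4.8], [0, 0, -0.9, -6.2], [0, 0, -1.1, -7.6], [0, 0, -1.3, -9], [0, 0, -1.6, -10.4], [0, 0, -1.8, -11.8], [0, 0, -2.0, -13.2], [0, 0, -2.2, -14.6], [0, 0, -2.2, -14.6]]]'

```text
t: 11.5
ee_pos: [594.3, -177.7, 137.3]
eef_rot: [0.0, -0.497, 0.868, -0.0]
contact_force: [-0.4, 0.2, 5.1]
gripper_width: 0.119
```

drive_tool --increments '[[[0, 0, -0.1, -0.7], [0, 0, -0.3, -2], [0, 0, -0.5, -3.4], [0, 0, -0.7, -4.8], [0, 0, -0.9, -6.2], [0, 0, -1.1, -7.6], [0, 0, -1.3, -9], [0, 0, -1.6, -10.4], [0, 0, -1.8, -11.8], [0, 0, -2.0, -13.2], [0, 0, -2.2, -14.8], [0, 0, -2.2, -14.8]]]'

```text
t: 12.7
ee_pos: [594.2, -177.6, 139.6]
eef_rot: [-0.0, 0.962, -0.272, 0.0]
contact_force: [0.5, -0.4, 6.9]
gripper_width: 0.122
```

drive_tool --increments '[[[0, 0, 0, 0], [0, 0, 0, 0], [0, 0, 0, 0], [0, 0, 0, 0], [0, 0, -12, 0], [0, 0, -28, 0], [0, 0, -30, 0]]]' --gripper 150

```text
t: 13.4
ee_pos: [594.8, -178.0, 171.6]
eef_rot: [0.0, 0.962, -0.274, 0.002]
contact_force: [0.3, -0.2, 0.3]
gripper_width: 0.41
```

```bash
python3 - <<'E'
from h import *
T,s=pose(); print(T.round(3),s["joint_positions"],s["t"],s["contact_force"],s["gripper_width"])
im,P=cloud("wrist"); z=P[...,2]
near=np.hypot(P[...,0]-592,P[...,1]+178)<90
for lo,hi in((136,152),(110,130)):
    X=P[(z>lo)&(z<hi)&near]; print(lo,len(X),np.percentile(X[:,2],[5,50,95]),cv2.minAreaRect(X[:,:2].astype(np.float32)))
E
```

```text
[[ 8.50000e-01 -5.27000e-01  3.00000e-03  5.94826e+02]
 [-5.27000e-01 -8.50000e-01 -1.00000e-03 -1.78017e+02]
 [ 3.00000e-03 -0.00000e+00 -1.00000e+00  1.71577e+02]
 [ 0.00000e+00  0.00000e+00  0.00000e+00  1.00000e+00]] [-4.25845983e-01  4.01900570e-01  6.08065924e-02  1.22634630e+00
 -1.26908408e-06 -3.01182013e+00] 13.4 [ 0.30118718 -0.16364673  0.3463666 ] 0.4104227786499556
136 2202 [142.14141494 144.74406669 145.93609831] ((595.3499145507812, -177.57440185546875), (12.04648208618164, 51.307838439941406), 57.82990646362305)
110 13980 [121.62464673 124.71214572 126.02751844] ((595.0556640625, -178.00477600097656), (75.3567123413086, 141.620849609375), 82.7708969116211)
```

drive_tool --increments '[[[0, 0, 0, 0.8], [0, 0, 0, 2.2], [0, 0, 0, 3.6], [0, 0, 0, 5], [0, 0, 0, 6.4], [0, 0, 0, 7.8], [0, 0, 0, 9.2], [0, 0, 0, 10.6], [0, 0, 0, 12], [0, 0, 0, 13.4], [0, 0, 0, 14.8], [0, 0, 0, 14.8]]]'

```text
t: 14.65
ee_pos: [593.8, -177.6, 168.6]
eef_rot: [-0.0, -0.494, 0.869, 0.0]
contact_force: [1.0, -0.0, -0.6]
gripper_width: 0.413
```

drive_tool --increments '[[[0, 0, 0, 1.4], [0, 0, 0, 2.8], [0, 0, 0, 4.2], [0, 0, 0, 5.6], [0, 0, 0, 7], [0, 0, 0, 8.4], [0, 0, 0, 9.8], [0, 0, 0, 11.2], [0, 0, 0, 12.6], [0, 0, 0, 14], [0, 0, 0, 15.2], [0, 0, 0, 15.2]]]'

```text
t: 15.85
ee_pos: [593.9, -177.6, 168.8]
eef_rot: [-0.0, 0.273, 0.962, 0.0]
contact_force: [-0.3, -0.3, 0.0]
gripper_width: 0.411
```

drive_tool --increments '[[[0, 0, 10, 0], [0, 0, 22, 0], [0, 0, 30, 0], [0, 0, 32, 0], [0, 0, 32, 0]]]'

```text
t: 16.35
ee_pos: [593.7, -177.6, 136.4]
eef_rot: [-0.001, 0.274, 0.962, 0.0]
contact_force: [-0.7, 0.2, 0.1]
gripper_width: 0.41
```

drive_tool --increments '[[[0, 0, 0, 0], [0, 0, 0, 0], [0, 0, 0, 0], [0, 0, 0, 0], [0, 0, 0, 0], [0, 0, 0, 0]]]' --gripper 255

```text
t: 16.95
ee_pos: [594.2, -177.8, 137.6]
eef_rot: [0.0, 0.274, 0.962, -0.0]
contact_force: [-0.4, -0.3, 5.7]
gripper_width: 0.123
```

drive_tool --increments '[[[0, 0, -0.1, -0.7], [0, 0, -0.3, -2], [0, 0, -0.5, -3.4], [0, 0, -0.7, -4.8], [0, 0, -0.9, -6.2], [0, 0, -1.1, -7.6], [0, 0, -1.3, -9], [0, 0, -1.6, -10.4], [0, 0, -1.8, -11.8], [0, 0, -2.0, -13.2], [0, 0, -2.2, -14.6], [0, 0, -2.2, -14.6]]]'

```text
t: 18.15
ee_pos: [594.3, -177.8, 139.7]
eef_rot: [0.0, -0.469, 0.883, -0.0]
contact_force: [0.9, 0.8, 5.7]
gripper_width: 0.123
```

drive_tool --increments '[[[0, 0, -0.1, -0.7], [0, 0, -0.3, -2], [0, 0, -0.5, -3.4], [0, 0, -0.7, -4.8], [0, 0, -0.9, -6.2], [0, 0, -1.1, -7.6], [0, 0, -1.3, -9], [0, 0, -1.6, -10.4], [0, 0, -1.8, -11.8], [0, 0, -2.0, -13.2], [0, 0, -2.2, -14.8], [0, 0, -2.2, -14.8]]]'

```text
t: 19.35
ee_pos: [594.3, -177.7, 141.9]
eef_rot: [-0.0, 0.953, -0.303, 0.0]
contact_force: [0.0, 0.7, 4.9]
gripper_width: 0.125
```

drive_tool --increments '[[[0, 0, -1, 0], [0, 0, -2, 0], [0, 0, -3, 0], [0, 0, -3, 0], [0, 0, -3, 0]]]'

```text
t: 19.85
ee_pos: [593.8, -177.6, 144.2]
eef_rot: [-0.0, 0.953, -0.305, -0.0]
contact_force: [-0.6, -0.4, -3.3]
gripper_width: 0.12
```

drive_tool --increments '[[[0, 0, -1, 0], [0, 0, -2, 0], [0, 0, -3, 0], [0, 0, -3, 0]]]'

```text
t: 20.25
ee_pos: [594.1, -177.7, 147.7]
eef_rot: [0.0, 0.953, -0.304, 0.0]
contact_force: [0.4, 0.5, -2.5]
gripper_width: 0.122
```

drive_tool --increments '[[[0, 0, -8, 0], [0, 0, -20, 0], [0, 0, -34, 0], [0, 0, -46, 0], [0, 0, -50, 0], [0, 0, -50, 0], [0, 0, -50, 0]]]'

```text
t: 20.95
ee_pos: [593.8, -177.6, 197.1]
eef_rot: [-0.0, 0.953, -0.304, -0.0]
contact_force: [-0.3, 0.1, -2.5]
gripper_width: 0.123
```

drive_tool --increments '[[[-12, -8, 0, 0.7], [-32, -21, 0, 2], [-57, -37, 0, 3.4], [-82, -54, 0, 4.8], [-107, -70, 0, 6.2], [-132, -87, 0, 7.6], [-157, -103, 0, 9], [-182, -119, 0, 10.4], [-207, -136, 0, 11.8], [-232, -152, 0, 13.2], [-257, -169, 0, 14.6], [-276, -181, 0, 15.4]]]'

```text
t: 22.15
ee_pos: [472.9, 131.2, 197.0]
eef_rot: [-0.0, -0.438, 0.899, 0.0]
contact_force: [0.7, -0.2, -2.4]
gripper_width: 0.122
```

```bash
cat > d.py <<'E'
import sys
from h import *
# delta to world target x,y,z,yaw(deg) in tool axes
T,s=pose(); t=np.array([float(a) for a in sys.argv[1:4]]); yaw=np.degrees(np.arctan2(T[1,0],T[0,0]))
d=(float(sys.argv[4])-yaw+180)%360-180
print("pos",T[:3,3].round(1),"yaw",yaw.round(2),"j",np.degrees(s["joint_positions"]).round(1),"t",s["t"],"F",s["contact_force"].round(1),"g",s["gripper_width"])
print("shift",(T[:3,:3].T@(t-T[:3,3])).round(1),"units",round(-d/6,2))
E
python3 d.py 465.7 150.6 60 184.7
```

```text
pos [472.9 131.2 197. ] yaw -128.11 j [  5.7  10.1 -11.3  68.7   0.  -46.2] t 22.15 F [ 0.7 -0.2 -2.4] g 0.12184264510335853
shift [-10.9  17.5 137. ] units 7.86
```

drive_tool --increments '[[[-4, 6, 10, 1.2], [-8, 12, 30, 2.6], [-11, 17, 55, 4], [-11, 17.5, 80, 5.4], [-11, 17.5, 105, 6.8], [-11, 17.5, 125, 7.9], [-11, 17.5, 140, 7.9], [-11, 17.5, 150, 7.9], [-11, 17.5, 154, 7.9], [-11, 17.5, 156, 7.9], [-11, 17.5, 156, 7.9]]]'

```text
t: 23.25
ee_pos: [467.1, 149.2, 41.7]
eef_rot: [0.0, -0.042, 0.999, 0.0]
contact_force: [-0.3, 0.7, -2.6]
gripper_width: 0.12
```

drive_tool --increments '[[[0, 0, 1, 0], [0, 0, 2, 0], [0, 0, 3, 0], [0, 0, 3, 0]]]'

```text
t: 23.65
ee_pos: [466.9, 149.2, 38.5]
eef_rot: [0.0, -0.042, 0.999, 0.0]
contact_force: [0.4, -0.1, -2.1]
gripper_width: 0.125
```

drive_tool --increments '[[[0, 0, 0.7, 0], [0, 0, 1.4, 0], [0, 0, 2, 0], [0, 0, 2, 0]]]'

```text
t: 24.05
ee_pos: [466.9, 149.2, 36.4]
eef_rot: [-0.0, -0.042, 0.999, -0.0]
contact_force: [0.0, 0.1, -2.1]
gripper_width: 0.123
```

drive_tool --increments '[[[0, 0, 0.6, 0], [0, 0, 1.2, 0], [0, 0, 1.5, 0], [0, 0, 1.5, 0]]]'

```text
t: 24.45
ee_pos: [466.9, 149.2, 34.9]
eef_rot: [-0.0, -0.042, 0.999, -0.0]
contact_force: [0.3, 0.5, -2.3]
gripper_width: 0.123
```

drive_tool --increments '[[[0, 0, 0.6, 0], [0, 0, 1.2, 0], [0, 0, 1.2, 0]]]'

```text
t: 24.75
ee_pos: [466.9, 149.2, 34.5]
eef_rot: [0.0, -0.042, 0.999, 0.0]
contact_force: [-3.1, -0.6, 7.5]
gripper_width: 0.12
```

drive_tool --increments '[[[0, 0, 0, 0], [0, 0, 0, 0], [0, 0, 0, 0], [0, 0, -1, 0], [0, 0, -3, 0], [0, 0, -8, 0], [0, 0, -25, 0], [0, 0, -50, 0], [0, 0, -80, 0], [0, 0, -95, 0], [0, 0, -95, 0]]]' --gripper 150

```text
t: 25.85
ee_pos: [468.1, 149.4, 131.2]
eef_rot: [0.002, -0.042, 0.999, 0.0]
contact_force: [1.1, 0.4, -0.1]
gripper_width: 0.416
```

```bash
python3 - <<'E'
from h import *
T,s=pose(); print(T.round(3),s["joint_positions"],s["t"],s["contact_force"],s["gripper_width"])
im,P=cloud("wrist"); z=P[...,2]; save("w3.png",im)
near=np.hypot(P[...,0]-466,P[...,1]-149)<90
for lo,hi in((34,52),(12,30)):
    X=P[(z>lo)&(z<hi)&near]; print(lo,len(X),np.percentile(X[:,2],[5,50,95]),cv2.minAreaRect(X[:,:2].astype(np.float32)))
im,P=cloud("top"); np.save("tP2.npy",P)
z=P[...,2];m=(z>60)&(z<72)&(P[...,0]>500)&(P[...,0]<800)&(P[...,1]>0)&(P[...,1]<330); print("roof",cv2.boxPoints(cv2.minAreaRect(P[m][:,:2].astype(np.float32))))
E
```

```text
[[-9.97000e-01 -8.30000e-02  4.00000e-03  4.68107e+02]
 [-8.30000e-02  9.97000e-01  1.00000e-03  1.49407e+02]
 [-4.00000e-03  0.00000e+00 -1.00000e+00  1.31168e+02]
 [ 0.00000e+00  0.00000e+00  0.00000e+00  1.00000e+00]] [ 1.37970211e-01  2.16107059e-01 -3.22058984e-01  1.02831718e+00
  2.57262126e-05  5.46372720e-02] 25.85 [ 1.12415341  0.42424766 -0.13015202] 0.4159137968370222
34 1249 [39.09434682 41.67640846 42.99742376] ((467.1029968261719, 150.27757263183594), (51.368873596191406, 11.830305099487305), 4.340688228607178)
12 8950 [18.73057825 21.69398004 23.02345651] ((467.140869140625, 150.4687957763672), (76.69014739990234, 140.6600799560547), 69.52003479003906)
roof [[562.50964  309.494   ]
 [588.4979     9.572818]
 [758.3401    24.289734]
 [732.3518   324.2109  ]]
```

View pics/w3.png

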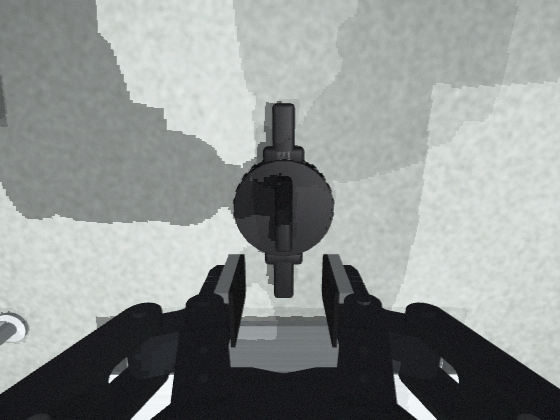

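```bash
python3 d.py 402.3 145.2 13 184.5
```

```text
pos [466.8 149.2 128.7] yaw -175.23 j [  7.9  12.5 -18.7  58.8  -0.    3.1] t 25.95 F [ 0.2  0.4 -0.6] g 0.4077432271297325
shift [ 64.7   1.4 115.7] units 0.05
```

drive_tool --increments '[[[15, 0, 0, 0], [40, 1, 0, 0], [60, 1.4, 5, 0], [64.7, 1.4, 25, 0], [64.7, 1.4, 55, 0], [64.7, 1.4, 85, 0], [64.7, 1.4, 105, 0], [64.7, 1.4, 113, 0], [64.7, 1.4, 115.5, 0], [64.7, 1.4, 115.5, 0], [64.7, 1.4, 115.5, 0]]]'

```text
t: 27.05
ee_pos: [402.9, 145.3, 13.9]
eef_rot: [0.001, -0.042, 0.999, 0.0]
contact_force: [0.4, -0.7, -0.5]
gripper_width: 0.409
```

drive_tool --increments '[[[0, 0, 0, 0], [0, 0, 0, 0], [0, 0, 0, 0], [0, 0, 0, 0], [0, 0, 0, 0], [0, 0, 0, 0]]]' --gripper 255

```text
t: 27.65
ee_pos: [402.8, 145.2, 14.0]
eef_rot: [0.001, -0.042, 0.999, -0.0]
contact_force: [-0.8, -0.9, 5.7]
gripper_width: 0.171
```

drive_tool --increments '[[[0, 0, -2, 0], [0, 0, -5, 0], [0, 0, -9, 0], [0, 0, -12, 0], [0, 0, -12, 0], [0, 0, -12, 0]]]'

```text
t: 28.25
ee_pos: [402.4, 145.2, 25.3]
eef_rot: [0.0, -0.042, 0.999, 0.0]
contact_force: [0.1, -1.1, -2.3]
gripper_width: 0.166
```

```bash
python3 d.py 555.6 157.9 25 184.7;  python3 - <<'E'
from h import *
im,P=cloud("top"); z=P[...,2]
# lid top plane / edge heights from top & wrist cams
for n in("top","wrist"):
    im,P=cloud(n); z=P[...,2]
    if n=="wrist": save("w4.png",im)
    m=(np.hypot(P[...,0]-467,P[...,1]-150)<34)&(np.abs((P[...,1]-150)-.08*(P[...,0]-467))>9)&(z>20)&(z<60)
    X=P[m]
    if len(X)>5:
        c=np.linalg.lstsq(np.c_[X[:,0]-467,X[:,1]-150,np.ones(len(X))],X[:,2],rcond=None)[0]; print(n,len(X),c)
E
```

```text
pos [402.4 145.2  25.3] yaw -175.22 j [  8.6  13.5 -35.6  40.8   0.    3.8] t 28.25 F [ 0.1 -1.1 -2.3] g 0.16618615058049768
shift [-153.8   -0.2    0.4] units 0.01
top 131 [-1.63028822e-02 -3.79077976e-02  3.28010840e+01]
wrist 153 [-6.17196721e-02 -1.02890958e-02  3.08611140e+01]
```

View pics/w4.png

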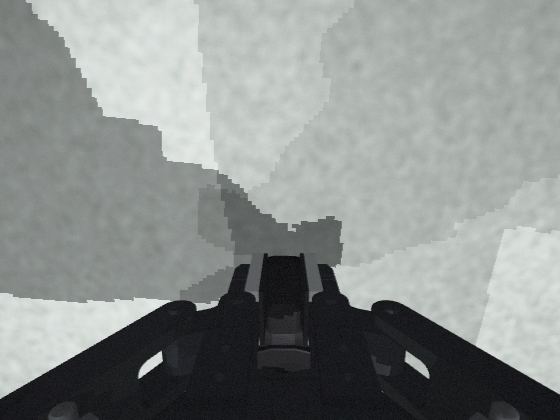

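drive_tool --increments '[[[0, 0, -1, 0], [-8, 0, -2, 0], [-20, 0, -2, 0], [-32, 0, -2, 0], [-44, 0, -2, 0], [-56, 0, -2, 0], [-66, 0, -2, 0], [-74, 0, -2, 0], [-80, 0, -2, 0], [-82, 0, -2, 0], [-82, 0, -2, 0]]]'

```text
t: 29.5
ee_pos: [484.0, 152.1, 27.2]
eef_rot: [-0.0, -0.042, 0.999, -0.0]
contact_force: [0.4, -0.8, -1.9]
gripper_width: 0.17
```

drive_tool --increments '[[[-4, 0, 0, 0], [-10, 0, 0, 0], [-18, 0, 0, 0], [-26, 0, 0, 0], [-34, 0, 0, 0], [-42, 0, 0, 0], [-50, 0, 0, 0], [-58, 0, 0, 0], [-66, 0, 0, 0], [-71, 0, 0, 0], [-72, 0, 0, 0], [-72, 0, 0, 0]]]'

```text
t: 30.7
ee_pos: [555.7, 158.0, 27.1]
eef_rot: [-0.0, -0.042, 0.999, -0.0]
contact_force: [-0.7, 0.1, -2.1]
gripper_width: 0.169
```

```bash
python3 d.py 556 158 17 184.7;  python3 - <<'E'
from h import *
im,P=cloud("side"); save("s2.png",cv2.resize(im[140:260,180:340],None,fx=4.5,fy=4.5,interpolation=cv2.INTER_CUBIC))
E
```

```text
pos [555.7 158.   27.1] yaw -175.23 j [  7.6  25.5 -15.5  49.    0.    2.8] t 30.7 F [-0.7  0.1 -2.1] g 0.1693948240981954
shift [-0.3 -0.1 10.1] units 0.01
```

View pics/s2.png

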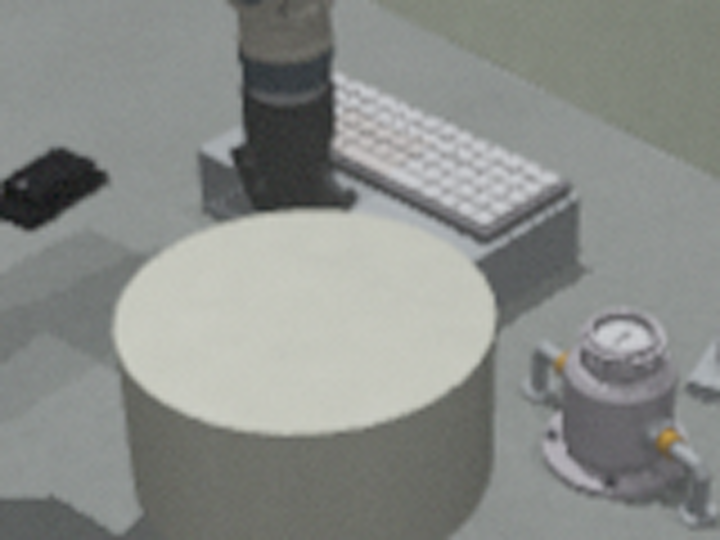

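drive_tool --increments '[[[0, 0, 2, 0], [0, 0, 4, 0], [0, 0, 6, 0], [0, 0, 8, 0], [0, 0, 9, 0], [0, 0, 9, 0]]]'

```text
t: 31.35
ee_pos: [555.7, 158.0, 18.1]
eef_rot: [-0.0, -0.042, 0.999, -0.0]
contact_force: [-0.2, -1.2, -2.1]
gripper_width: 0.168
```

drive_tool --increments '[[[0, 0, 0.6, 0], [0, 0, 1.2, 0], [0, 0, 1.2, 0]]]'

```text
t: 31.65
ee_pos: [555.8, 158.1, 17.3]
eef_rot: [0.0, -0.042, 0.999, 0.0]
contact_force: [-0.5, 0.2, -0.6]
gripper_width: 0.169
```

Touching the floor; 0.5 mm more, then release.

drive_tool --increments '[[[0, 0, 0.5, 0], [0, 0, 0.5, 0]]]'

```text
t: 31.85
ee_pos: [555.8, 158.1, 17.2]
eef_rot: [0.0, -0.042, 0.999, -0.0]
contact_force: [-2.6, -0.5, 6.2]
gripper_width: 0.168
```

drive_tool --increments '[[[0, 0, 0, 0], [0, 0, 0, 0], [0, 0, 0, 0], [0, 0, 0, 0], [10, 0, 0, 0], [30, 0, 0, 0], [60, 0, 0, 0], [90, 0, 0, 0], [110, 0, 0, 0], [120, 0, 0, 0], [120, 0, 0, 0]]]' --gripper 170

```text
t: 32.95
ee_pos: [435.1, 148.0, 16.8]
eef_rot: [-0.0, -0.042, 0.999, -0.0]
contact_force: [-0.2, 0.1, -0.4]
gripper_width: 0.338
```

drive_tool --increments '[[[0, 0, -15, 0], [20, 0, -45, 0], [40, 0, -80, 0], [50, 0, -115, 0], [50, 0, -140, 0], [50, 0, -145, 0], [50, 0, -145, 0]]]'

```text
t: 33.65
ee_pos: [387.7, 144.0, 162.3]
eef_rot: [0.001, -0.042, 0.999, 0.0]
contact_force: [0.4, 0.9, -0.6]
gripper_width: 0.331
```

```bash
python3 d.py 556 158 17 184.7;  python3 - <<'E'
from h import *
o=np.array([575.4,159.6,3]); a=np.radians(4.85); ex=np.array([np.cos(a),np.sin(a),0]); ey=np.array([-ex[1],ex[0],0])
for n in("wrist","side","top"):
    im,P=cloud(n); save("f_%s.png"%n,im); Q=P-o; x,y,z=Q@ex,Q@ey,Q[...,2]
    m=(x>-45)&(x<58)&(abs(y)<42)&(z>6)&(z<50)
    print(n,m.sum())
    if m.sum()>5: print(np.c_[x[m],y[m],z[m]].min(0).round(1),np.c_[x[m],y[m],z[m]].max(0).round(1)); e=m&(x<-3); print("ear",e.sum(),x[e].min() if e.any() else 0,y[e].mean() if e.any() else 0,z[e].mean() if e.any() else 0, np.percentile(z[e],90) if e.any() else 0)
    if n=="top":
        for k,(u,v) in dict(mouse=(134,227),jar=(368,235),plate=(305,157),brush=(318,250)).items(): print(k,P[v,u].round())
E
```

```text
pos [387.7 144.  162.3] yaw -175.23 j [  8.7   3.7 -24.1  62.   -0.    4. ] t 33.65 F [ 0.4  0.9 -0.6] g 0.3305319273768451
shift [-1.685e+02 -1.000e-01  1.457e+02] units 0.01
wrist 306
[-31.7  -6.3   8.6] [-15.6   8.5  21.9]
ear 306 -31.69281914868941 1.0764415700547 18.12255504187688 20.521087774269773
side 0
top 69
[-32.3 -25.8   6. ] [ 5.1 32.4 30.3]
ear 40 -32.313102641019924 0.15911844844401254 18.35934090434147 24.431139279396394
mouse [471. 414.  22.]
jar [ 456. -410.   77.]
plate [ 735. -191.   32.]
brush [ 401. -244.   16.]
```

View pics/f_wrist.png

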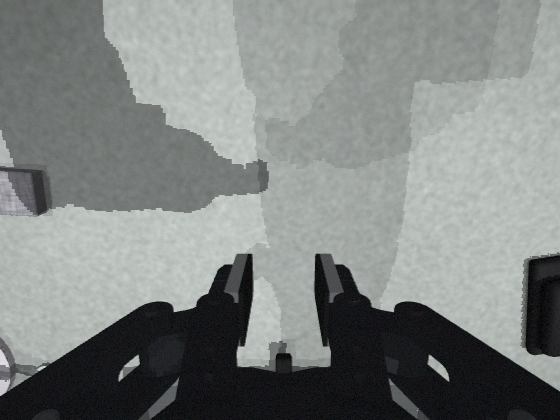

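View pics/f_top.png

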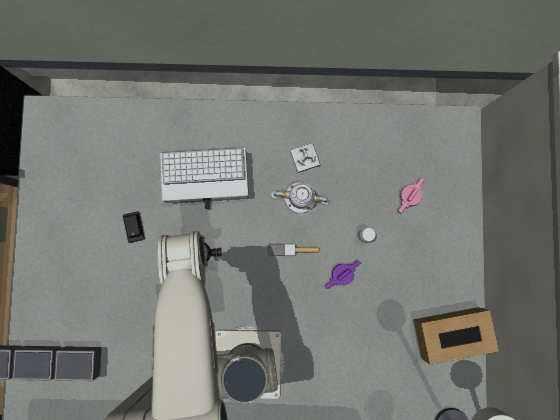

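```bash
python3 -c "
from rig import close_job; print(close_job())"
```

```text
the job is handed in; nothing more can be done
None
```

I unscrewed the lid about 1.46 turns in three grips, lifted it off and set it flat on the bench at about (467, 150). Then I took it by one ear, carried it over the lip and let it go in the tray. I handed in the job at about t = 34 s.

- **Thread:** the force readings between steps stayed under about 8 N. The final pull carried only the lid's own weight, roughly 2.3 N.
- **Lid in the tray:** the front ear sits 32 mm in front of the tray edge, which puts the lid's axis about 44 mm behind it and about 1 mm off the middle. The ear's top measures 20.5 mm above the tray floor against 22 mm expected, within the depth camera's usual error of about 2 mm. When I lowered the lid, it touched at the height the tray floor should be, not earlier as it would on the lip. The side camera's view of the lid was blocked, and the shelf hides its round body, so I judged it flat from the ear height and the contact height alone.
- **Bystanders:** in the last top picture the printed part, brush, jar and mouse were within 1 mm of where they started in the horizontal plane. Their heights read 3–7 mm lower than at first, which I took for depth noise, since nothing had touched them. The pink and purple look-alikes were not touched.
- **Robot:** the gripper is clear of everything, and the force reading is near zero.

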